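Clamp a sleeve in the spring-gate inspection fixture

ROBOT

A 6-joint arm with a two-finger parallel gripper is mounted at the origin on the work surface; the furniture and walls round the work are solid. World frame = base frame: x ahead of the robot, y to its left, z up, the work surface at z = 0. Lengths are in mm, angles in degrees, forces in N, time in s.
With the tool pointing down it reaches from about 350 to 850 mm from the base axis. Payload 8.1 kg.
Tool frame: the origin (TCP) lies at the very end of the fingers, on their centre line; the grasp point (between the pads) lies r.tcp_to_grasp behind it (r.tcp_to_grasp is the distance from the TCP to the grasp point, in mm); z points along the fingers, y is the line along which they close (so a half turn about z gives the same grasp; the last joint's range is limited). The gripper opens to 85 mm and grips with 20 to 120 N. Pads are 22 mm wide; open, the fingers measure 114 mm over their backs; the gripper's body (76 mm by 85 mm) begins 54 mm behind the grasp point. The pads swing forward as they close: fully open they stand 13 mm farther back than shut.
Start: joints at [69.133, 7.471, 85.268, -0, 87.261, -4.893], TCP at [165.099, 576.843, 231.292] pointing down, gripper open.
Joint ranges: [-169.43, 169.43], [-51.17, 129.36], [1.28, 143.12], [-76.62, 256.62], [0, 156.53], [-152.29, 152.29]. Speed limits (degrees/s): [136.94, 136.94, 159.86, 180, 180, 180].

INTERFACE

Orientations are given as [roll, pitch, yaw] about the fixed x, y, z axes, in that order (R = Rz(yaw) Ry(pitch) Rx(roll)).
In Python, from bench import sense, viewer, order, r gives the robot as it stands.
- The arm moves only by the tool carry_out, never from a script. Its argument "increments" is one flat list of numbers, 7 for each row, row after row: the shift along the tool's x, y, z as a fraction of full scale, then the turn, a rotation vector about the tool's x, y, z as a fraction of full scale, then the opening, from -1 (shut) to 1 (fully open). A call has exactly 10 rows; each row is the pose to reach, as a shift and turn from the pose commanded when the call began, along the tool's axes at that moment, turning the shorter way round; what a row does not reach only later rows make up. Full scale, the value 1, is 400 mm for a shift and 2 pi rad for a turn. A row lasts 1/8 s, in which the tool goes at most 62.5 mm and 10.7 degrees, less where a joint would pass 70% of its speed; a pose out of reach is approached as far as the arm can. A call with a number of a shift or a turn outside -1 to 1 is refused whole. A call with a gripper value outside its range is refused whole. The fingers move at their own pace and stop on an object; "force" is the grip in N (left out, the last holds). Time passes only in rows, so rows that repeat a pose let the fingers close, or fill a call up. It gives the time, the measured TCP pose, the force, the opening and the grip force at its end, in the units of the state.
- sense(): the state, without advancing time (a new reading comes with each control period).
- viewer.snapshot(name): name is "side" or "top" or "wrist"; returns the picture (384x512x3 uint8, red, green, blue); there is no depth.
- viewer.get_calibration(name): a dict with "fx", "fy", "cx", "cy" (pixels), "R" (3x3) and "t" (3): a world point X has camera coordinates R X + t. Camera axes: x right, y down, z forward; pixel columns grow to the right and rows downward; lengths in mm; the calibration is good to about 2 mm. A picture is of the moment at which its call begins: read the wrist's pose just before it. get_calibration takes no time and is no camera call; for the wrist camera it gives the pose at the moment of the call.
- order.hand_in(): hands the job in; it is judged then, once.
The state is a dict: "time": time; "joint_pos": joint angles; "qd": joint speeds; "joint_efforts": joint torques, N m; "tool_pos": TCP position; "tcp_rot": TCP orientation; "ft_force": force on the tool from outside, world axes, zero at the start; "wrist_torque": the same for the moment, N m; "finger_gap": finger opening in mm; "grip_force": force on a finger pad.
Only numpy, scipy, OpenCV 4.12 (cv2) and the standard library are available. Lean on these libraries where they do the work, as an engineer would, in place of code of your own. Each camera call takes 0.05 s, during which the arm holds its last target. There are 200 camera calls.

TASK

Clamp the sleeve that stands loosely in the V nest of the inspection fixture: loosen the lever on top of the hinge to free the gate (the thread may be left- or right-hand, so feel which way it gives), draw the gate's slide bolt back, then swing the gate shut against its spring and hold it there while you push the bolt fully out behind the keeper. When you let go the bolt must hold the gate and the plunger must press the sleeve upright into the V; leave the neighbouring things where they are.

Things in the scene. Friction and masses are not known exactly. Their poses are not given: they have to be found in the camera images.
- fixture: Inspection fixture, fixed to the plate: grey base 200x120x14 mm (x by y). Origin: centre of its underside; its x runs from the hinge end to the keeper end, +y from the gate to the V nest, z up. In this frame: hinge axis (-70,-22) mm, seated sleeve axis (-15,12), keeper's upright x 61..79, y -39..-28, z 20..64. The nest's tops are at z 50.
- hinge (a point): Point on the gate's vertical hinge axis, 50 mm above the plate, on top of the gate's hub (35 mm across). A wound torsion spring round the pillar below it pushes the gate open; clamp lever above.
- gate (a joint): Angle of the gate, an aluminium bar 120 mm long, 18 wide, z 33..48 mm. 0: fully open, bar at -0.90 rad from the fixture's +x (seen from above). Grows as it is wound shut, anticlockwise from above. At 0.90 (parallel to fixture x) the shot bolt bears on the keeper; hard stop at 0.945. Spring 0.35 N m open, 0.80 N m shut, plus the plunger's 4 to 9 N at 55 mm.
- bolt (a joint): Slide of the steel bolt (12 wide, 10 high) along the top of the gate, away from the hinge. 0: drawn back; 0.018: fully shot, its nose 143 mm from the hinge axis. It starts part-way out, and stays where left (friction about 2 N). The gate passes the keeper's upright only with the bolt at 0.005 or less; shot behind it, the upright stops the gate from springing open.
- knob (a point): Middle of the upright black knob on the bolt, where to grip it: 17 mm across, z 65 to 92 mm (this point 82). It lies 90 mm from the hinge axis with the bolt drawn back, 108 with it shot, on the gate's centre line.
- clamp_lever (a joint): Angle of the hinge clamp's lever, anticlockwise from above; 0 at the start (tight; lever at 1.7 rad from the fixture's +x). The thread's hand differs from start to start: one way it jams within 0.1 rad, the other way it turns (0.10 N m) to its end at 1.3. Turned 0.9 or more it frees the gate; it stays where left.
- lever_grip (a point): Middle of the lever's straight grip, 50 mm from the hinge axis and 83 mm above the plate. The grip is 46 long (from 26 to 72 mm from the axis), 12 wide, 15 high, black; it moves with the lever.
- plunger: Rubber-tipped spring plunger, 12 mm across, on the gate's nest side, 55 mm from the hinge axis, 40 mm above the plate; sprung in its length, it presses the sleeve into the V when the gate is shut.
- sleeve: Turned aluminium sleeve to be clamped, loose: tube 28 mm across on a flange 38 mm across and 10 high, 37 tall, origin at the centre of its underside. It stands on the fixture's base (z 14), 2 to 5 mm short of its seat.
- nest_seat (a point): Where the centre of the sleeve's underside lies when seated in the V; 14 mm above the plate.
- spare_sleeve: Bystander: a second sleeve like the first, standing on the plate.
- square: Bystander: small steel square, 50x67x14 mm, lying on the plate.
- plug_gauge: Bystander: plug gauge, 113 mm long, 22 mm across, lying on the plate.
There are look-alikes about, which are no part of the job. Leave any brown look-alike of the sleeve alone.

How it is judged (in metres and radians):
On the way:
1. the hinge clamp is loosened: its lever turned 0.9 rad or more, whichever way it gives ((value of joint clamp_lever above 0.9 rad or value of joint clamp_lever below -0.9 rad)), for 0.1 s.
At the end, for the whole second after the job is handed in: The gate is shut and held by its bolt (gate joint 0.87 to 0.93 rad, at rest, bolt out by 14 mm or more), nothing else holding it; the plunger presses on the sleeve with more than 2 N; the sleeve is seated in the V within 4 mm sideways and 3 mm in height, upright within 0.08 rad (value of joint gate between 0.87 and 0.93 rad and value of joint bolt above 0.014 m and velocity of joint gate below 0.05 rad/s and contact force between plunger and sleeve above 2 N and horizontal distance between sleeve and nest_seat below 0.004 m and angle between sleeve's own z axis and vertical below 0.08 rad and z of sleeve in the frame of nest_seat below 0.003 m); the robot touches nothing.
It fails at once if the sleeve is knocked over or thrown out of the nest (angle between sleeve's own z axis and vertical above 0.35 rad or distance between sleeve and nest_seat above 0.025 m).
It fails at once if a neighbouring thing (spare sleeve, square, plug gauge) is moved by 15 mm or more (distance of any of spare_sleeve, square, plug_gauge from where it was at the start of the episode above 0.015 m).
It also fails if it takes over 43 s, if anything falls off the work surface, if the arm or the gripper's body presses on something with over 40 N, if the wrist force passes 120 N, or if a joint passes its speed limit or range.

## Working session

There is one attempt and no reset: what is moved stays moved. The work goes in short steps, Python scripts to look and compute and a tool call to move; the robot and the scene stay as the last step left them, time stands still between calls to the robot, and variables do not carry over. Pictures are saved under pics/ and viewed, at most 13 in all, crops included, and the job is handed in when it is done.

Besides the shell and the picture viewer there is one more tool, called in YAML: its name, and indented under it one key for each argument. carry_out: Moves the arm, as the interface text tells. Its arguments: {"type":"object","properties":{"increments":{"type":"array"},"force":{"type":"number"}},"required":["increments"]}

```bash
ls; mkdir -p pics; python3 - <<'E'
from bench import sense, viewer, order, r
import cv2,numpy as np
s=sense(); print({k:np.round(v,2).tolist() for k,v in s.items()}, r.tcp_to_grasp)
for n in ["top","side","wrist"]:
    c=viewer.get_calibration(n); print(n,{k:np.round(v,3).tolist() for k,v in c.items()})
    im=viewer.snapshot(n); np.save(f"pics/{n}0.npy",im)
    cv2.imwrite(f"pics/{n}0.png",cv2.resize(im[:,:,::-1],None,fx=1.5,fy=1.5))
E
```

```text
pics
{'time': 0.0, 'joint_pos': [69.14, 7.51, 85.33, -0.0, 87.26, -4.89], 'qd': [0.05, 0.01, -0.03, -0.03, -0.01, -0.02], 'joint_efforts': [0.0, -56.94, -50.05, -0.0, 0.02, -0.0], 'tool_pos': [164.88, 576.32, 230.24], 'tcp_rot': [-179.89, -0.01, 164.03], 'ft_force': [0.67, 0.2, 0.15], 'wrist_torque': [0.01, -0.02, 0.0], 'grip_force': 0.0, 'finger_gap': 85.47} 18.700000000000003
top {'fx': 405.34, 'fy': 405.34, 'cx': 256.224, 'cy': 197.343, 'R': [[-0.007, -0.999, -0.032], [-0.995, 0.01, -0.098], [0.099, 0.032, -0.995]], 't': [182.013, 391.238, 889.371]}
side {'fx': 475.398, 'fy': 475.398, 'cx': 248.737, 'cy': 190.847, 'R': [[0.889, 0.457, -0.013], [0.388, -0.768, -0.51], [-0.243, 0.448, -0.86]], 't': [-393.311, 34.706, 1085.789]}
wrist {'fx': 303.164, 'fy': 303.164, 'cx': 253.166, 'cy': 190.544, 'R': [[0.275, 0.961, -0.002], [0.925, -0.264, 0.274], [0.263, -0.077, -0.962]], 't': [-598.353, -35.108, 377.941]}
```

View pics/top0.png

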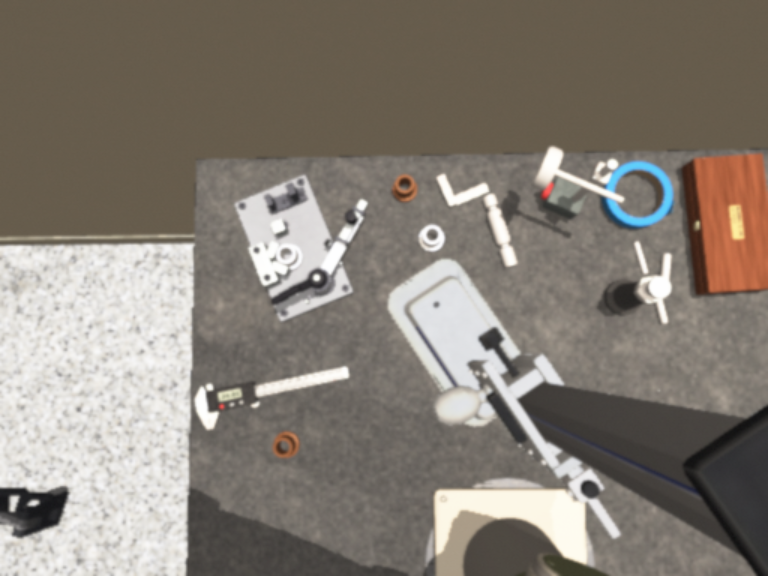

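View pics/side0.png

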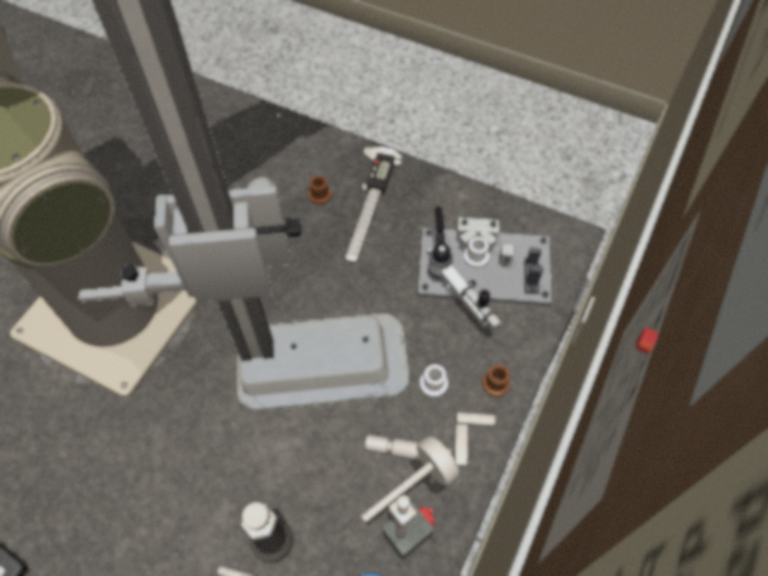

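View pics/wrist0.png

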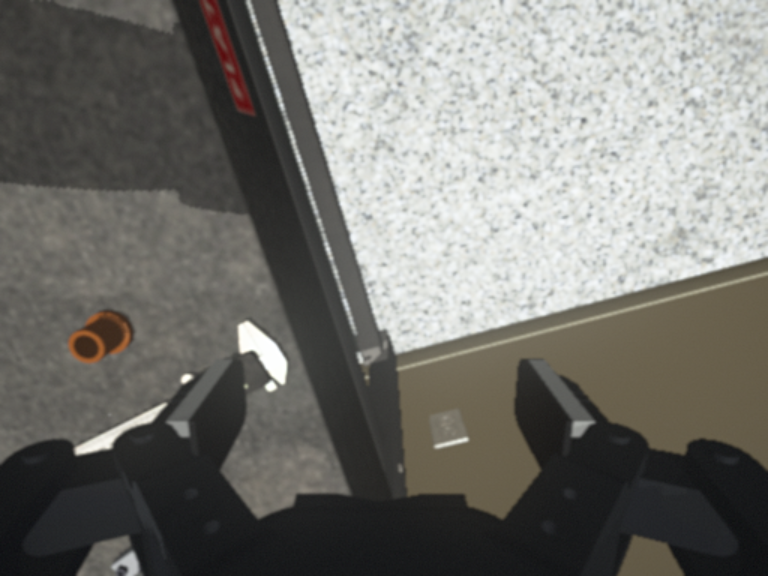

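Top picture (1.5x): fixture at about (235–353, 177–320), hinge (318,280), lever reaching left to (272,298), knob (351,215), sleeve (288,255), keeper (285,198). The side picture shows hinge (441,255), lever tip (439,210), knob (484,297). The wrist camera doesn't see the fixture yet. I'll enlarge both crops.

```bash
python3 - <<'E'
import cv2,numpy as np
a=np.load("pics/top0.npy")[112:218,150:250,::-1]; b=np.load("pics/side0.npy")[130:225,270:375,::-1]
f=lambda i,w:cv2.resize(i,None,fx=4,fy=4,interpolation=cv2.INTER_CUBIC)
A=f(a,0);B=f(b,0);h=max(A.shape[0],B.shape[0]);
A=cv2.copyMakeBorder(A,0,h-A.shape[0],0,0,0);B=cv2.copyMakeBorder(B,0,h-B.shape[0],0,0,0)
C=np.hstack([A[:,:395],B[:,:405]]);print(C.shape);cv2.imwrite("pics/crop.png",C)
E
```

```text
(424, 800, 3)
```

View pics/crop.png

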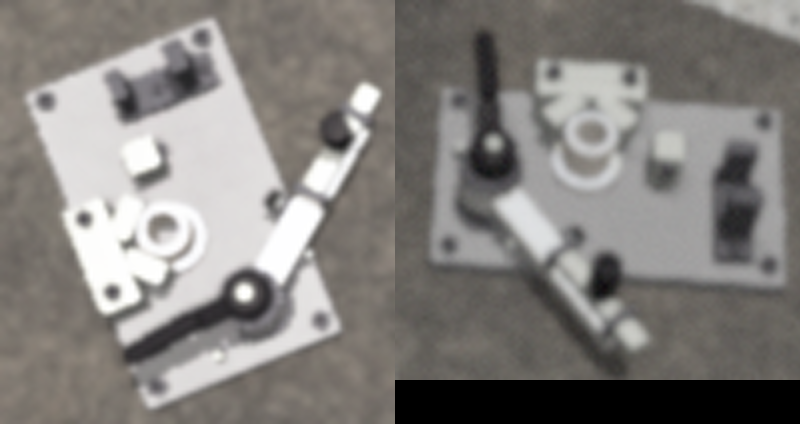

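The crop (4x) shows, top half: base corners (27,95), (213,20), (340,328), (152,408), boss (243,292), knob top (338,130), lever tip (127,355). Side half: boss (493,145), knob top (607,262), lever tip (485,35), sleeve rim (592,132).

```bash
cat > h.py <<'E'
from bench import sense, viewer, order, r
import numpy as np, cv2
from scipy.spatial.transform import Rotation as Ro
def ray(c,p):
    R=np.array(c["R"]);t=np.array(c["t"]);d=R.T@np.array([(p[0]-c["cx"])/c["fx"],(p[1]-c["cy"])/c["fy"],1]);return -R.T@t,d/np.linalg.norm(d)
def plane(c,p,z):
    o,d=ray(c,p);return o+d*(z-o[2])/d[2]
def tri(rays):
    A=sum(np.eye(3)-np.outer(d,d) for o,d in rays);b=sum((np.eye(3)-np.outer(d,d))@o for o,d in rays);x=np.linalg.solve(A,b)
    return x,max(np.linalg.norm((np.eye(3)-np.outer(d,d))@(x-o)) for o,d in rays)
def rect(src,dst):
    "2D rigid fit src->dst: angle, offset, rms"
    a,b=np.array(src,float),np.array(dst)[:,:2];am,bm=a.mean(0),b.mean(0);H=(a-am).T@(b-bm)
    th=np.arctan2(H[0,1]-H[1,0],H[0,0]+H[1,1]);R=np.array([[np.cos(th),-np.sin(th)],[np.sin(th),np.cos(th)]])
    o=bm-R@am;return th,o,np.sqrt((((R@a.T).T+o-b)**2).sum(1).mean())
E
python3 - <<'E'
from h import *
np.set_printoptions(precision=1,suppress=True)
T=viewer.get_calibration("top");S=viewer.get_calibration("side")
tp=lambda u,v:(150+(u+.5)/4-.5,112+(v+.5)/4-.5); sp=lambda u,v:(270+(u-395+.5)/4-.5,130+(v+.5)/4-.5)
base=[(100,60),(100,-60),(-100,-60),(-100,60)]
for nm,c,P in(("top",T,[tp(27,95),tp(213,20),tp(340,328),tp(152,408)]),("side",S,[sp(780,108),sp(785,287),sp(432,262),sp(445,90)])):
    w=[plane(c,p,14) for p in P];th,o,e=rect(base,w);print(nm,np.degrees(th),o,"rms",e)
    R=np.array([[np.cos(th),-np.sin(th)],[np.sin(th),np.cos(th)]])
    print(" hinge",R@[-70,-22]+o)
for n,a,b in(("boss",(243,292),(493,145)),("knobtop",(338,130),(607,260)),("levertip",(127,355),(485,35)),("sleevetop",(165,228),(592,132)),("boltend",(367,97),(632,335))):
    print(n,*tri([ray(T,tp(*a)),ray(S,sp(*b))]))
E
```

```text
top 22.182855803411655 [471.2 318.7] rms 2.6851301548671342
 hinge [414.7 271.9]
side 22.242337031797703 [472.4 320. ] rms 1.511958836615203
 hinge [415.9 273.2]
boss [414.9 273.8  78.5] 0.5271503191845182
knobtop [499.2 222.6  96.3] 1.3953550236608316
levertip [381.6 333.9  86.5] 0.07671824620652926
sleevetop [455.  321.1  54.7] 0.7326184765315494
boltend [525.1 209.2  59. ] 0.21432846362276983
```

```bash
python3 - <<'E'
from h import *
np.set_printoptions(precision=0,suppress=True)
T=viewer.get_calibration("top");S=viewer.get_calibration("side");q=lambda u,v:(u/1.5,v/1.5)
print("post foot",plane(S,q(258,355),40),"tray far corner",plane(T,q(450,262),20))
for n,a,b in(("blackknob",(490,338),(295,228)),("ringend",(590,488),(130,272)),("block/oval",(458,405),(262,190))): print(n,*tri([ray(T,q(*a)),ray(S,q(*b))]))
c=viewer.get_calibration("wrist");R=np.array(c["R"]);Rt=Ro.from_euler("xyz",sense()["tcp_rot"],degrees=True).as_matrix()
print("cam in tool",Rt.T@(-R.T@c["t"]-sense()["tool_pos"]))
E
```

```text
post foot [251.  20.  40.] tray far corner [443.  79.  20.]
blackknob [320.  66. 332.] 0.32433283508821587
ringend [167. -39. 285.] 0.4971585551397917
block/oval [256.  99. 323.] 1.6306099371679705
cam in tool [  70.   -1. -142.]
```

carry_out:
  increments: [-0.12, -0.08, 0.03, 0, 0, 0.02, 1, -0.24, -0.16, 0.06, 0, 0, 0.04, 1, -0.36, -0.235, 0.1, 0, 0, 0.06, 1, -0.48, -0.314, 0.13, 0, 0, 0.08, 1, -0.6, -0.39, 0.16, 0, 0, 0.1, 1, -0.7205, -0.471, 0.19, 0, 0, 0.1233, 1, -0.7205, -0.471, 0.2, 0, 0, 0.1233, 0.2, -0.7205, -0.471, 0.2, 0, 0, 0.1233, 0.2, -0.7205, -0.471, 0.2, 0, 0, 0.1233, 0.2, -0.7205, -0.471, 0.2, 0, 0, 0.1233, 0.2]

```text
time: 1.4
tool_pos: [389.8, 317.5, 151.7]
tcp_rot: [180.0, -0.0, 119.8]
ft_force: [-0.8, 0.7, 0.4]
finger_gap: 51.2
grip_force: 0.0
```

```bash
python3 - <<'E'
from h import *
np.set_printoptions(precision=2,suppress=True)
s=sense();print(s["time"],s["tool_pos"],s["tcp_rot"],s["finger_gap"],s["ft_force"],s["joint_pos"])
c=viewer.get_calibration("wrist");im=viewer.snapshot("wrist");np.save("pics/w1.npy",im);np.save("pics/w1c.npy",c,allow_pickle=True)
cv2.imwrite("pics/w1.png",cv2.resize(im[:,:,::-1],None,fx=1.5,fy=1.5))
E
```

```text
1.4 [389.8  317.48 151.67] [179.97  -0.01 119.77] 51.20516960901187 [-0.81  0.74  0.45] [ 33.31  -4.74 106.11   0.01  78.6    3.54]
```

View pics/w1.png

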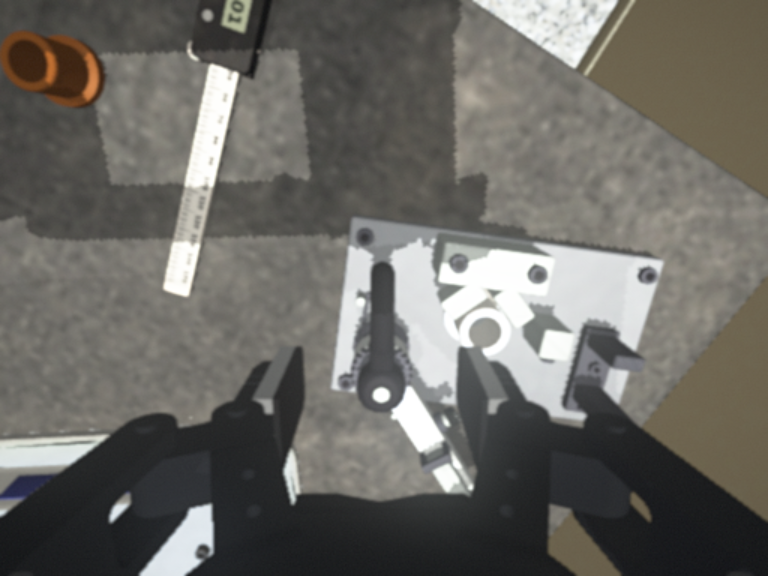

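The wrist view shows the lever (381, 265–395) centred between the fingers, with boss at (381,395), fixture as measured. I'll descend and grip the lever lightly.

carry_out:
  increments: [0, 0, 0.1, 0, 0, 0, 0.2, 0, 0, 0.19, 0, 0, 0, 0.2, 0, 0, 0.2125, 0, 0, 0, 0, 0, 0, 0.2125, 0, 0, 0, -0.5, 0, 0, 0.2125, 0, 0, 0, -1, 0, 0, 0.2125, 0, 0, 0, -1, 0, 0, 0.2125, 0, 0, 0, -1, 0, 0, 0.2125, 0, 0, 0, -1, 0, 0, 0.2125, 0, 0, 0, -1, 0, 0, 0.2125, 0, 0, 0, -1]
  force: 25

```text
time: 2.7
tool_pos: [391.1, 317.2, 67.9]
tcp_rot: [179.9, -0.0, 119.6]
ft_force: [-3.1, 0.7, 7.1]
finger_gap: 11.3
grip_force: 30.9
```

```bash
python3 - <<'E'
from h import *
np.set_printoptions(precision=1,suppress=True)
c=np.load("pics/w1c.npy",allow_pickle=True).item();q=lambda u,v:(u/1.5,v/1.5)
T=viewer.get_calibration("top");S=viewer.get_calibration("side")
w=[plane(c,q(*p),14) for p in((662,260),(353,218),(333,389))]
th,o,e=rect([(100,60),(-100,60),(-100,-60)],w);R=np.array([[np.cos(th),-np.sin(th)],[np.sin(th),np.cos(th)]])
print(np.degrees(th),o,e,"hinge",R@[-70,-22]+o)
tp=lambda u,v:(150+(u+.5)/4-.5,112+(v+.5)/4-.5); sp=lambda u,v:(270+(u-395+.5)/4-.5,130+(v+.5)/4-.5)
print("boss",*tri([ray(c,q(381,395)),ray(T,tp(243,292)),ray(S,sp(493,145))]))
s=sense();print(s["tool_pos"],s["ft_force"],s["wrist_torque"],s["finger_gap"],s["grip_force"])
E
```

```text
22.09494807438843 [472.3 319.8] 2.4786842415030876 hinge [415.7 273.1]
boss [415.  273.3  79.6] 0.6390202971552267
[391.1 317.2  67.9] [-3.1  0.7  7.1] [ 0.1  0.4 -0.2] 11.303081515334421 30.943462550640106
```

carry_out:
  increments: [0, -0.0044, 0, 0, 0, -0.0056, -1, -0.0003, -0.0088, 0, 0, 0, -0.0111, -1, -0.0007, -0.0132, 0, 0, 0, -0.0167, -1, -0.0012, -0.0175, 0, 0, 0, -0.0222, -1, -0.0012, -0.0175, 0, 0, 0, -0.0222, -1, -0.0012, -0.0175, 0, 0, 0, -0.0222, -1, -0.0012, -0.0175, 0, 0, 0, -0.0222, -1, -0.0012, -0.0175, 0, 0, 0, -0.0222, -1, -0.0012, -0.0175, 0, 0, 0, -0.0222, -1, -0.0012, -0.0175, 0, 0, 0, -0.0222, -1]

```text
time: 3.95
tool_pos: [385.3, 313.3, 68.0]
tcp_rot: [179.9, -0.0, 127.6]
ft_force: [-2.8, 0.5, 6.8]
finger_gap: 11.5
grip_force: 31.0
```

It gives anticlockwise (8° moved with no added force). Continuing to about 66°, then release.

carry_out:
  increments: [-0.0019, -0.0218, 0, 0, 0, -0.0278, -1, -0.0076, -0.043, 0, 0, 0, -0.0556, -1, -0.0168, -0.0629, 0, 0, 0, -0.0833, -1, -0.0294, -0.0808, 0, 0, 0, -0.1111, -1, -0.0449, -0.0963, 0, 0, 0, -0.1389, -1, -0.0591, -0.1066, 0, 0, 0, -0.1611, -1, -0.0591, -0.1066, 0, 0, 0, -0.1611, -1, -0.0591, -0.1066, 0, 0, 0, -0.1611, -1, -0.0591, -0.1066, 0, 0, 0, -0.1611, -0.2, -0.0591, -0.1066, 0, 0, 0, -0.1611, -0.2]

```text
time: 5.2
tool_pos: [365.4, 267.8, 66.6]
tcp_rot: [180.0, 0.0, -174.4]
ft_force: [0.1, 0.0, -0.5]
finger_gap: 33.9
grip_force: 0.0
```

```bash
python3 - <<'E'
from h import *
s=sense();print(s)
im=viewer.snapshot("top")[112:218,150:250,::-1]
cv2.imwrite("pics/t2.png",cv2.resize(im,None,fx=4,fy=4,interpolation=cv2.INTER_CUBIC))
E
```

```text
{'time': 5.2, 'joint_pos': array([ 2.97552698e+01, -7.18151176e+00,  1.17847659e+02, -1.24588577e-02,
        6.92961921e+01, -6.58651593e+01]), 'qd': array([-0.10090183,  0.15682308,  0.18631082,  0.01506961,  0.05473831,
        0.08584079]), 'joint_efforts': array([ 2.44590500e-02, -3.88144612e+01, -4.53701663e+01,  2.65775416e-03,
       -9.16789519e-03, -1.63931505e-03]), 'tool_pos': array([365.42357699, 267.79166957,  66.56124279]), 'tcp_rot': array([ 1.79995239e+02,  3.91345381e-02, -1.74375172e+02]), 'ft_force': array([ 0.05247884,  0.0007855 , -0.46024401]), 'wrist_torque': array([0.0055528 , 0.02296159, 0.00638462]), 'grip_force': 0.0, 'finger_gap': 33.85852419344354}
```

View pics/t2.png

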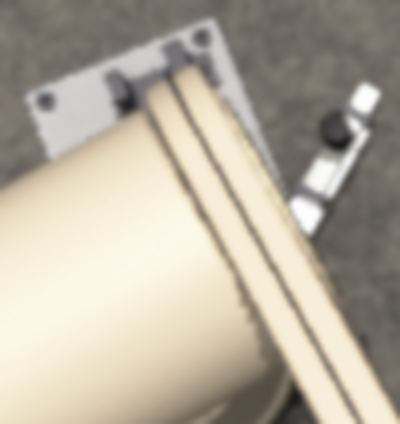

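carry_out:
  increments: [0, 0, -0.1, 0, 0, 0, -0.2, 0, 0, -0.16, 0, 0, 0, 0.5, -0.08, -0.035, -0.16, 0, 0, 0.0243, 0.5, -0.16, -0.07, -0.16, 0, 0, 0.0486, 0.5, -0.24, -0.105, -0.16, 0, 0, 0.0729, 0.5, -0.3256, -0.1407, -0.16, 0, 0, 0.0972, 0.5, -0.3256, -0.1407, -0.15, 0, 0, 0.0972, 0.5, -0.3256, -0.1407, -0.15, 0, 0, 0.0972, 0.5, -0.3256, -0.1407, -0.15, 0, 0, 0.0972, 0.5, -0.3256, -0.1407, -0.15, 0, 0, 0.0972, 0.5]

```text
time: 6.5
tool_pos: [499.7, 224.9, 126.5]
tcp_rot: [180.0, 0.0, 150.7]
ft_force: [-0.7, -0.5, -0.4]
finger_gap: 64.0
grip_force: 0.0
```

```bash
python3 - <<'E'
from h import *
np.set_printoptions(precision=2,suppress=True)
s=sense();print(s["time"],s["tool_pos"],s["tcp_rot"],s["finger_gap"],s["ft_force"],s["joint_pos"])
c=viewer.get_calibration("wrist");im=viewer.snapshot("wrist");np.save("pics/w3c.npy",c,allow_pickle=True)
cv2.imwrite("pics/w3.png",cv2.resize(im[:,:,::-1],None,fx=1.5,fy=1.5))
for n,z in(("knob top",92),): print((np.array(c["R"])@[500.4,224.4,z]+c["t"]))
X=np.array(c["R"])@[500.4,224.4,92]+c["t"];print(1.5*(X[0]/X[2]*c["fx"]+c["cx"]),1.5*(X[1]/X[2]*c["fy"]+c["cy"]))
E
```

```text
6.5 [499.72 224.94 126.48] [179.99   0.   150.71] 64.03769271547986 [-0.67 -0.45 -0.43] [ 18.87   3.74 100.43   0.    75.83 -41.84]
[  0.6   19.57 188.59]
381.18485530789735 333.0105023532175
```

View pics/w3.png

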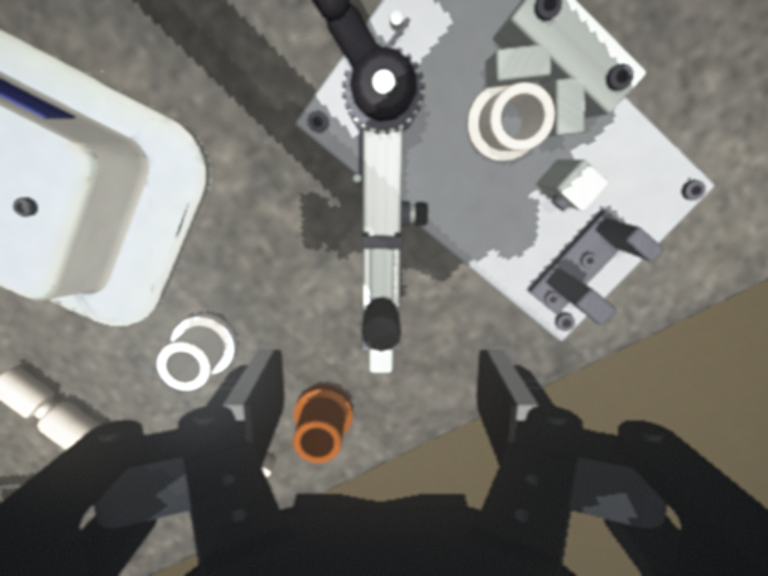

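The knob (381,325) lies centred between the fingers, where predicted. The boss is at (383,80) and the lever has turned off to upper left. Descend and grip.

carry_out:
  increments: [0, 0, 0.08, 0, 0, 0, 0.5, 0, 0, 0.15, 0, 0, 0, 0.5, 0, 0, 0.15, 0, 0, 0, 0.2, 0, 0, 0.15, 0, 0, 0, -0.2, 0, 0, 0.15, 0, 0, 0, -1, 0, 0, 0.15, 0, 0, 0, -1, 0, 0, 0.15, 0, 0, 0, -1, 0, 0, 0.15, 0, 0, 0, -1, 0, 0, 0.15, 0, 0, 0, -1, 0, 0, 0.15, 0, 0, 0, -1]
  force: 40

```text
time: 7.8
tool_pos: [501.4, 224.7, 68.1]
tcp_rot: [179.9, 0.1, 150.6]
ft_force: [-1.8, -2.0, 6.5]
finger_gap: 16.0
grip_force: 39.0
```

carry_out:
  increments: [0.004, 0, 0, 0, 0, 0, -1, 0.008, 0, 0, 0, 0, 0, -1, 0.012, 0, 0, 0, 0, 0, -1, 0.016, 0, 0, 0, 0, 0, -1, 0.02, 0, 0, 0, 0, 0, -1, 0.02, 0, 0, 0, 0, 0, -1, 0.02, 0, 0, 0, 0, 0, -1, 0.02, 0, 0, 0, 0, 0, -1, 0.02, 0, 0, 0, 0, 0, -1, 0.02, 0, 0, 0, 0, 0, -1]

```text
time: 9.05
tool_pos: [494.7, 228.5, 68.1]
tcp_rot: [179.9, 0.1, 150.6]
ft_force: [0.1, -2.2, 5.7]
finger_gap: 15.6
grip_force: 38.9
```

carry_out:
  increments: [0.0006, 0.0159, 0, 0, 0, -0.0111, -1, 0.0022, 0.0317, 0, 0, 0, -0.0222, -1, 0.005, 0.0474, 0, 0, 0, -0.0333, -1, 0.0088, 0.0628, 0, 0, 0, -0.0444, -1, 0.0137, 0.0779, 0, 0, 0, -0.0556, -1, 0.0197, 0.0926, 0, 0, 0, -0.0667, -1, 0.0267, 0.1069, 0, 0, 0, -0.0778, -1, 0.0346, 0.1207, 0, 0, 0, -0.0889, -1, 0.0435, 0.1339, 0, 0, 0, -0.1, -1, 0.0533, 0.1464, 0, 0, 0, -0.1111, -1]

```text
time: 10.3
tool_pos: [505.3, 289.4, 68.1]
tcp_rot: [-179.9, 0.2, -169.3]
ft_force: [2.2, -6.6, 5.8]
finger_gap: 15.7
grip_force: 39.0
```

```bash
python3 - <<'E'
from h import *
np.set_printoptions(precision=2,suppress=True)
s=sense();print(s["time"],s["tool_pos"],s["tcp_rot"],s["finger_gap"],s["ft_force"],s["joint_pos"])
d=s["tool_pos"][:2]-[415.3,273.1];print(np.hypot(*d),np.degrees(np.arctan2(d[1],d[0])))
im=viewer.snapshot("wrist")
cv2.imwrite("pics/w4.png",cv2.resize(im[:,:,::-1],None,fx=1.5,fy=1.5))
E
```

```text
10.3 [505.26 289.42  68.15] [-179.93    0.19 -169.27] 15.722763761752967 [ 2.19 -6.56  5.76] [ 24.83  12.41  97.41  -0.12  70.01 -75.85]
91.43101263823425 10.283881274582816
```

View pics/w4.png

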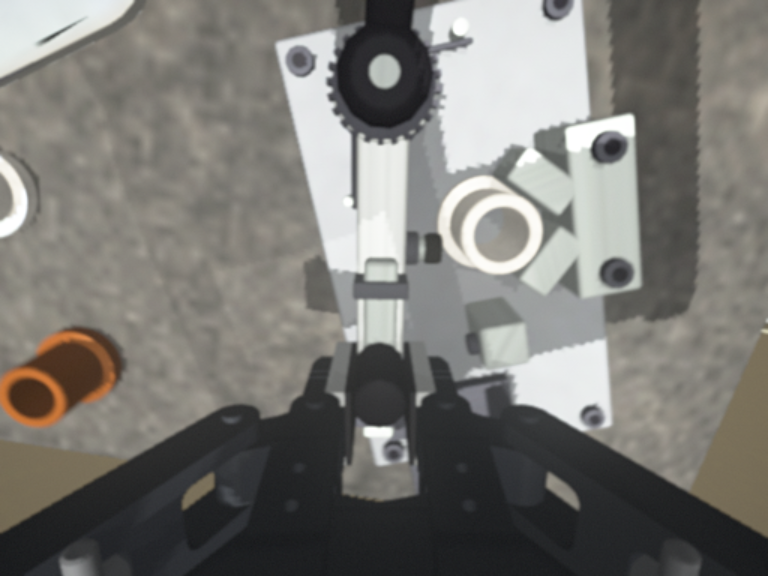

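The gate swings with the hand (bar vertical in picture, plunger at (425,247) nearing sleeve (500,230), bolt drawn back). Continue slowly to just past shut.

carry_out:
  increments: [0.0001, 0.008, 0, 0, 0, -0.0056, -1, 0.0006, 0.0159, 0, 0, 0, -0.0111, -1, 0.0013, 0.0238, 0, 0, 0, -0.0167, -1, 0.0022, 0.0317, 0, 0, 0, -0.0222, -1, 0.0035, 0.0396, 0, 0, 0, -0.0278, -1, 0.0042, 0.0435, 0, 0, 0, -0.0306, -1, 0.005, 0.0474, 0, 0, 0, -0.0333, -1, 0.0058, 0.0512, 0, 0, 0, -0.0361, -1, 0.0058, 0.0512, 0, 0, 0, -0.0361, -1, 0.0058, 0.0512, 0, 0, 0, -0.0361, -1]

```text
time: 11.6
tool_pos: [499.8, 308.1, 68.2]
tcp_rot: [-179.8, 0.2, -156.4]
ft_force: [4.9, -9.8, 4.3]
finger_gap: 15.6
grip_force: 39.1
```

```bash
python3 - <<'E'
from h import *
np.set_printoptions(precision=2,suppress=True)
s=sense();print(s["time"],s["tool_pos"],s["tcp_rot"],s["finger_gap"],s["ft_force"],s["wrist_torque"])
d=s["tool_pos"][:2]-[415.3,273.1];print(np.hypot(*d),np.degrees(np.arctan2(d[1],d[0])))
im=viewer.snapshot("wrist")
cv2.imwrite("pics/w5.png",cv2.resize(im[:,:,::-1],None,fx=1.5,fy=1.5))
E
```

```text
11.6 [499.83 308.13  68.17] [-179.82    0.19 -156.44] 15.6335237204906 [ 4.88 -9.81  4.33] [-1.62 -0.71 -0.23]
91.5013956050529 22.509064565325687
```

View pics/w5.png

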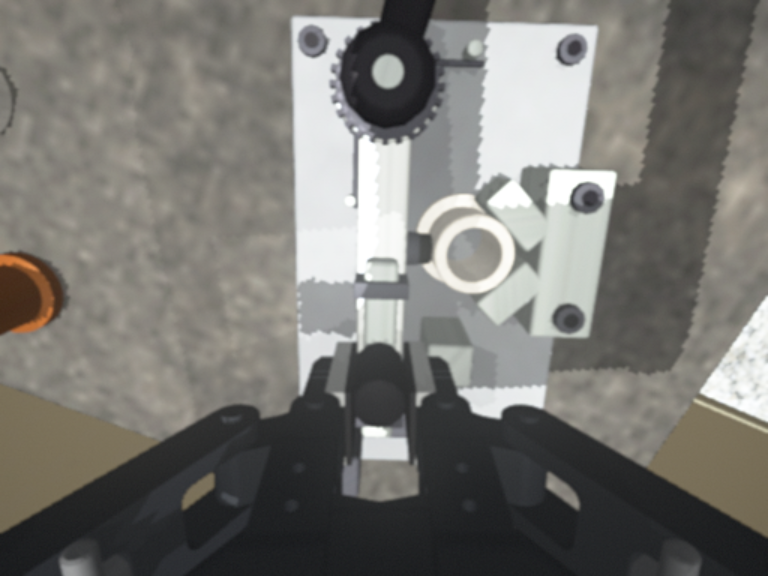

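The gate is parallel to the base, plunger (418,248) on the sleeve, sleeve in the V. Push about 1° further and start shooting the bolt.

carry_out:
  increments: [0, 0.0026, 0, 0, 0, 0, -1, 0, 0.0052, 0, 0, 0, 0, -1, 0, 0.0052, 0, 0, 0, 0, -1, 0, 0.0052, 0, 0, 0, 0, -1, -0.005, 0.0052, 0, 0, 0, 0, -1, -0.01, 0.0052, 0, 0, 0, 0, -1, -0.015, 0.0052, 0, 0, 0, 0, -1, -0.02, 0.0052, 0, 0, 0, 0, -1, -0.02, 0.0052, 0, 0, 0, 0, -1, -0.02, 0.0052, 0, 0, 0, 0, -1]

```text
time: 12.9
tool_pos: [506.3, 312.7, 68.1]
tcp_rot: [-179.8, 0.2, -156.4]
ft_force: [4.4, -11.6, 6.3]
finger_gap: 15.4
grip_force: 39.3
```

```bash
python3 - <<'E'
from h import *
np.set_printoptions(precision=2,suppress=True)
s=sense();print(s["tool_pos"],s["tcp_rot"],s["ft_force"],s["wrist_torque"])
d=s["tool_pos"][:2]-[415.3,273.1];print(np.hypot(*d),np.degrees(np.arctan2(d[1],d[0])))
E
```

```text
[506.35 312.67  68.11] [-179.78    0.16 -156.44] [  4.35 -11.6    6.27] [-1.99 -0.66  0.01]
99.27364328843056 23.489713241197936
```

carry_out:
  increments: [-0.004, 0, 0, 0, 0, 0, -1, -0.008, 0, 0, 0, 0, 0, -1, -0.012, 0, 0, 0, 0, 0, -1, -0.016, 0, 0, 0, 0, 0, -1, -0.02, 0, 0, 0, 0, 0, -1, -0.024, 0, 0, 0, 0, 0, -1, -0.024, 0, 0, 0, 0, 0, -1, -0.024, 0, 0, 0, 0, 0, -1, -0.024, 0, 0, 0, 0, 0, -1, -0.024, 0, 0, 0, 0, 0, -1]

```text
time: 14.15
tool_pos: [514.5, 316.5, 68.0]
tcp_rot: [-179.8, 0.1, -156.4]
ft_force: [1.6, -12.0, 8.3]
finger_gap: 15.0
grip_force: 39.5
```

```bash
python3 - <<'E'
from h import *
np.set_printoptions(precision=2,suppress=True)
s=sense();print(s["tool_pos"],s["tcp_rot"],s["ft_force"],s["wrist_torque"])
d=s["tool_pos"][:2]-[415.3,273.1];print(np.hypot(*d),np.degrees(np.arctan2(d[1],d[0])))
im=viewer.snapshot("wrist")
cv2.imwrite("pics/w6.png",cv2.resize(im[:,:,::-1],None,fx=1.5,fy=1.5))
E
```

```text
[514.52 316.46  68.01] [-179.79    0.09 -156.42] [  1.55 -11.98   8.32] [-2.   -0.3  -0.04]
108.28612616346398 23.606459187356258
```

View pics/w6.png

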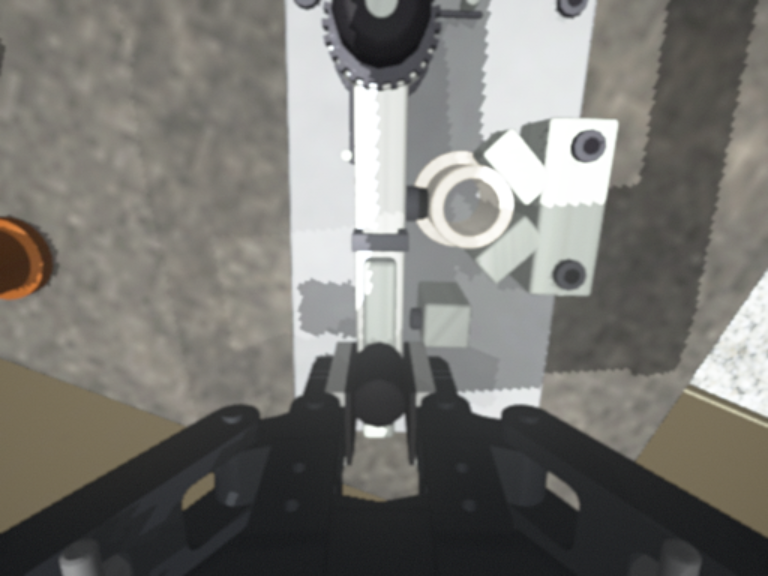

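The bolt is shot about 17 mm with only sliding friction felt. A last push of 2 mm, then ease the gate back on the keeper and open a little.

carry_out:
  increments: [-0.003, 0, 0, 0, 0, 0, -1, -0.005, 0, 0, 0, 0, 0, -1, -0.005, 0, 0, 0, 0, 0, -1, -0.005, -0.002, 0, 0, 0, 0, -1, -0.005, -0.004, 0, 0, 0, 0, -1, -0.005, -0.005, 0, 0, 0, 0, -1, -0.005, -0.005, 0, 0, 0, 0, -0.4, -0.005, -0.005, 0, 0, 0, 0, -0.2, -0.005, -0.005, 0, 0, 0, 0, -0.2, -0.005, -0.005, 0, 0, 0, 0, -0.2]

```text
time: 15.45
tool_pos: [515.3, 317.8, 66.3]
tcp_rot: [180.0, 0.0, -156.4]
ft_force: [0.2, 1.2, -0.3]
finger_gap: 34.3
grip_force: 0.0
```

Released, no force left. Go straight up and look.

carry_out:
  increments: [0, 0, -0.04, 0, 0, 0, -0.2, 0, 0, -0.1, 0, 0, 0, -0.2, 0, 0, -0.16, 0, 0, 0, -0.2, 0, 0, -0.2, 0, 0, 0, -0.2, 0, 0, -0.25, 0, 0, 0, -0.2, 0, 0, -0.25, 0, 0, 0, -0.2, 0, 0, -0.25, 0, 0, 0, -0.2, 0, 0, -0.25, 0, 0, 0, -0.2, 0, 0, -0.25, 0, 0, 0, -0.2, 0, 0, -0.25, 0, 0, 0, -0.2]

```text
time: 16.7
tool_pos: [515.1, 317.5, 165.8]
tcp_rot: [-180.0, -0.0, -156.4]
ft_force: [-0.8, -0.8, 0.3]
finger_gap: 34.3
grip_force: 0.0
```

```bash
python3 - <<'E'
from h import *
np.set_printoptions(precision=2,suppress=True)
c=viewer.get_calibration("wrist");im=viewer.snapshot("wrist")
cv2.imwrite("pics/w7.png",cv2.resize(im[:,:,::-1],None,fx=1.5,fy=1.5)); np.save("pics/w7c.npy",c,allow_pickle=True)
th=np.radians(22.15);R=np.array([[np.cos(th),-np.sin(th)],[np.sin(th),np.cos(th)]]);o=np.array([415.3,273.1])-R@[-70,-22]
def pr(p):
    X=np.array(c["R"])@p+c["t"];return 1.5*(X[0]/X[2]*c["fx"]+c["cx"]),1.5*(X[1]/X[2]*c["fy"]+c["cy"])
for n,p in(("sleeve top seated",(-15,12,51)),("hinge",(-70,-22,80)),("knob shot",(38,-22,92)),("nose shot",(73,-22,58)),("nose14",(69,-22,58))): print(n,pr([*(R@p[:2]+o),p[2]]))
E
```

```text
sleeve top seated (np.float64(438.18468449701527), np.float64(188.16064553004506))
hinge (np.float64(379.0879625804178), np.float64(67.73308532243782))
knob shot (np.float64(373.4881970690745), np.float64(300.65329305657434))
nose shot (np.float64(372.96636872448477), np.float64(339.6429363889238))
nose14 (np.float64(373.11531692897836), np.float64(333.31455199991876))
```

View pics/w7.png

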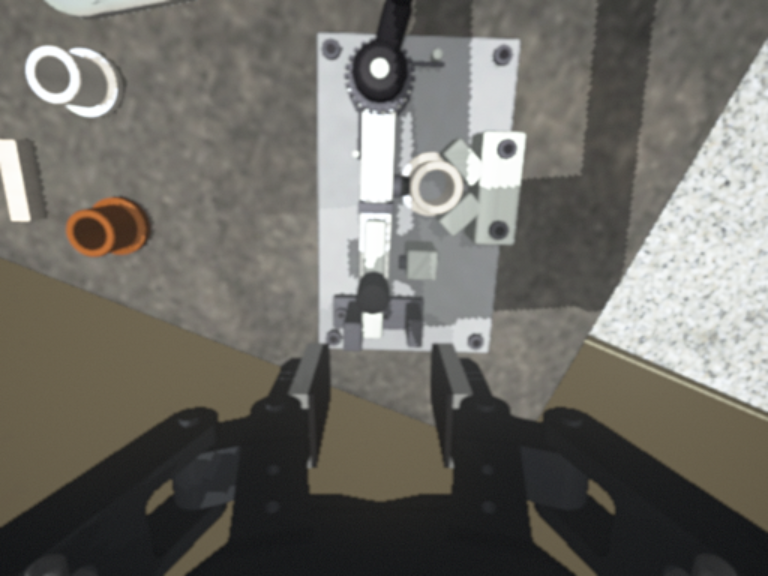

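The gate stays shut with the arm clear. The nose is at (372,338), against (373,340) predicted for fully shot. The sleeve rim is at (437,187), against (438,188) for seated.

```bash
python3 -c "
from bench import order
print(order.hand_in())"
```

```text
the job is handed in; nothing more can be done
None
```

I handed the job in at about 17 s of the 43 s allowed; the verdict was not shown. The lever gave anticlockwise and was turned about 66°. The last picture shows the gate held shut by the bolt, shot to about full travel behind the keeper, and the sleeve on its seat in the V.

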